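# Secure a laundry-trolley wheel with its linch pin

### The job

The laundry trolley's wheel is back on its axle: take the linch pin out of its stand, feel gently for the hole near the free end of the axle and push the pin down through it until its shoulder sits fully home on the axle, with the ring on the side of the axle's free end. Then flip the sprung ring over the axle end so that it snaps shut below the pin's point, and let go. Push with a light hand and feel for resistance: never bear hard on the axle. Leave the other things on the table where they are.

Things in the scene. Friction and masses are not known exactly. Their poses are not given: they have to be found in the camera images.
- pin_knob (a point): Centre of the linch pin's steel knob, 24 (x) x 18 (y) x 34 (z) mm, to be pinched across y. The only pin with a ring; it starts upright in the grey stand and lifts straight out. 200 g. Axes: z up along the pin, x to the side where the ring lies and swings.
- pin_seat (a point): On the linch pin, 35 mm below the knob's centre: middle of the underside of its shoulder (32 x 26 x 16 mm block under the knob), the face that must sit on the axle. Below it a round shank 12 mm in diameter and 46 mm long, its last 6 mm tapered to a flat point 11 mm wide. Axes as the knob's.
- ring_bar (a point): Middle of the ring's outer cross bar. The ring is a D-shaped loop of 5 mm steel bar, 45 mm wide, hinged along y in the pin's shoulder 8 mm above its underside, 58 mm from this bar. Open, the bar is 56 mm out on the pin's +x side and 14 mm below the knob's centre.
- ring (a joint): Ring angle, rad: 0 open (13 degrees above level), 1.80 shut (hanging down, bar 4 mm beyond the pin's point). Over-centre spring: resists at about 4 N at the bar, falling to none at 0.6 rad; past that it snaps shut by itself in half a second. Pushing the bar straight down 40 to 50 mm flips it. Flip it only with the pin in: shut, it bars the way.
- bearing (a point): Outer face of the fixed bracket's bearing, above the axle's centre line, level with the flat top of the axle's end; 89 mm above the table. x points outward along the level axle, z up. The hole for the pin lies on this x line, 84 to 118 mm out: the axle has endwise play and stands anywhere in it, so the hole must be felt for or seen.
- bracket: Grey fixed bracket carrying axle and wheel; origin under its 100 x 100 mm base plate, x as the bearing's. Wheel 100 mm in diameter, outer face 42 mm inward of the hole, its top 36 mm above the axle's flat top. The axle ends in a 28 x 28 mm square steel bar, through hole 14 mm, 16 mm from its free end, flat top for 38 mm inward. It slides endwise only at about 10 N and does not turn.
- holder: Grey plastic stand, fixed, 80 (x) x 130 (y) x 60 mm high, origin at the centre of its underside. The linch pin stands in its hole at y = -35 mm (16 mm wide), shoulder on the top face; a plain pin without ring (head 22 mm wide, 8 mm high) stands at y = +35 mm and stays there.
Mind the look-alikes: they are no part of the job. Leave any orange look-alike of the part that bears pin_knob alone.

How it is judged:
On the way, in this order (a step that is already met when the one before it is completed fails the run):
1. the linch pin is fully home in the axle's hole, resting on the axle and let go, with its ring still open (z of pin_knob in the frame of bearing between 0.032 and 0.038 m and y of pin_knob in the frame of bearing between -0.004 and 0.004 m and x of pin_knob in the frame of bearing between 0.08 and 0.122 m and angle between pin_knob's own z axis and vertical below 0.1 rad and contact force between pin and bracket above 0.3 N and contact force between the fingers and pin below 0.1 N and value of joint ring below 0.5 rad), for 0.2 s.
2. the ring is snapped shut below the pin's point with the pin still home (z of pin_knob in the frame of bearing between 0.032 and 0.038 m and y of pin_knob in the frame of bearing between -0.004 and 0.004 m and x of pin_knob in the frame of bearing between 0.08 and 0.122 m and angle between pin_knob's own z axis and vertical below 0.1 rad and value of joint ring above 1.7 rad), for 0.2 s.
At the end, for the whole second after the job is handed in: The pin rests on the axle, upright (within 0.1 rad) in the axle's hole, its shoulder within 3 mm of the axle's flat top and within 4 mm of the axle's centre line; the ring is shut (above 1.7 rad), the pin is at rest and released (all of step 2 and contact force between pin and bracket above 0.3 N and linear speed of pin below 0.02 m/s); the robot touches nothing.
It fails at once if the linch pin or its ring is pressed on the axle, wheel or bracket with more than 80 N (contact force between pin and bracket above 80 N).
It fails at once if the gripper or arm bears on the axle, wheel or bracket with more than 80 N (contact force between any of the fingers, the arm and bracket above 80 N).
It fails at once if another thing on the table is moved by more than 30 mm (distance of any of spare_wheel, wrench, softener, stain_jar, powder_carton, dosing_cup, axle_washer, brush, plain_pin from where it was at the start of the episode above 0.03 m).
It also fails if it takes over 64 s, if anything falls off the work surface, if the arm or the gripper's body presses on something with over 40 N, if the wrist force passes 120 N, or if a joint passes its speed limit or range.

### The arm

A 6-joint arm with a two-finger parallel gripper is mounted at the origin on the work surface. World frame = base frame: x ahead of the robot, y to its left, z up, the work surface at z = 0. Lengths are in m, angles in rad, forces in N, time in s.
With the tool pointing down it reaches from about 0.275 to 0.725 m from the base axis. Payload 15.9 kg.
Tool frame: the origin (TCP) lies midway between the tips of the shut fingers; the grasp point (between the pads) lies env.grip_point_offset behind it (env.grip_point_offset is the distance from the TCP to the grasp point, in m); z points along the fingers, y is the line along which they close (so a half turn about z gives the same grasp; the last joint's range is limited). The gripper opens to 85 mm and grips with 20 to 120 N. Pads are 22 mm wide; open, the fingers measure 114 mm over their backs; the gripper's body (76 mm by 85 mm) begins 54 mm behind the grasp point. The pads swing forward as they close: fully open they stand 13 mm farther back than shut.
Start: joints at [1.153, 0.213, -0.034, 1.323, 0, 1.571], TCP at [0.203, 0.457, 0.199] pointing down, gripper open.
Joint ranges: [-2.98, 2.98], [-0.74, 1.72], [-1.14, 1.35], [-2.1, 2.04], [-1.57, 1.44], [-3.14, 3.14]. Speed limits (rad/s): [1.89, 1.89, 2.39, 2.57, 3.14, 3.14].

### API

Orientations are given as a 3x3 rotation matrix whose columns are the frame's x, y, z axes.
In Python, from station import env gives the robot as it stands.
- The arm moves only by the shell command python3 -m crank 'ROWS' [OPENING] [FORCE]. ROWS is JSON, a list of rows, each an object of numbers: "x", "y", "z": the shift along the world's x, y, z in cm; "ax", "ay", "az": the turn, a rotation vector about the world's x, y, z in rad. In form: [{"x": .., "y": .., "z": .., "ax": .., "ay": .., "az": ..}, ...]. A call has exactly 10 rows; each row is the pose to reach, as a shift and turn from the pose commanded when the call began; what a row does not reach only later rows make up. A row lasts 1/12 s, in which the tool goes at most 41.7 mm and 7.16 degrees, less where a joint would pass 70% of its speed; a pose out of reach is approached as far as the arm can. A call with a gripper value outside its range is refused whole. OPENING is the finger opening in cm, from 0 to 8.54, set as the call begins (- or left out, the last holds). The fingers move at their own pace and stop on an object; FORCE is the grip in N (left out, the last holds). Time passes only in rows, so rows that repeat a pose let the fingers close, or fill a call up. It gives the time, the measured TCP pose, the force, the opening and the grip force at its end, in the units of the state.
- env.get_state(): the state, without advancing time (a new reading comes with each control period).
- env.read_camera(name): name is "side" or "top"; returns a dict with "frame" (480x640x3 uint8, blue, green, red), "z_map" (480x640 float32, m along the optical axis (not along the pixel's ray), 0 where there is no reading), "fx", "fy", "cx", "cy" (pixels), "eye" and "orientation" of the camera in the world. Camera axes: x right, y up, looking along -z (the intrinsics and any distortion apply to the point x, -y, -z); pixel columns grow to the right and rows downward; lengths in m; the calibration is good to about 2 mm. A picture is of the moment at which its call begins.
- env.close_job(): hands the job in; it is judged then, once.
The state is a dict: "time": time; "joints": joint angles; "dq": joint speeds; "joint_torque": joint torques, N m; "tcp_pos": TCP position; "orientation": TCP orientation; "contact_force": force on the tool from outside, world axes, zero at the start; "torque": the same for the moment, N m; "gripper_width": finger opening in m; "grip_force": force on a finger pad.
Only numpy, scipy, OpenCV 4.12 (cv2) and the standard library are available. Lean on these libraries where they do the work, as an engineer would, in place of code of your own. Each camera call takes 0.05 s, during which the arm holds its last target. There are 200 camera calls.

## Working session

There is one attempt and no reset: what is moved stays moved. The work goes in short steps, Python scripts to look and compute and a shell command to move; the robot and the scene stay as the last step left them, time stands still between calls to the robot, and variables do not carry over. Pictures are saved under pics/ and viewed, at most 10 in all, crops included, and the job is handed in when it is done.

```bash
ls; mkdir -p pics
cat > h.py <<'E'
import numpy as np, cv2
from station import env
def grab(n,tag):
    c=env.read_camera(n); cv2.imwrite(f'pics/{tag}.png',c['frame']); np.savez(f'{tag}.npz',**c); return c
def load(tag): return np.load(f'{tag}.npz')
def pt(c,u,v,z=None,d=None):
    # world point at pixel; z: intersect plane z, else use depth
    r=np.array([(u-c['cx'])/c['fx'],-(v-c['cy'])/c['fy'],-1.0])
    w=c['orientation']@r
    if z is not None: return c['eye']+w*(z-c['eye'][2])/w[2]
    if d is None: d=c['z_map'][int(round(v)),int(round(u))]
    return c['eye']+w*d
def pix(c,p):
    q=c['orientation'].T@(np.asarray(p)-c['eye']); return (c['cx']+c['fx']*q[0]/-q[2], c['cy']-c['fy']*q[1]/-q[2])
E
python3 - <<'E'
from h import *
for n in('top','side'):
    c=grab(n,n+'0'); print(n,{k:(v.round(3).tolist() if hasattr(v,'round') and np.ndim(v) else v) for k,v in c.items() if k not in('frame','z_map')})
s=env.get_state(); print(s, env.grip_point_offset)
E
```

```text
pics
top {'fx': 517.6976085486432, 'fy': 517.6976085486432, 'cx': 317.52561523179475, 'cy': 236.53879756022604, 'eye': [0.312, -0.027, 0.846], 'orientation': [[0.059, 0.976, -0.209], [-0.998, 0.058, -0.012], [-0.0, 0.21, 0.978]]}
side {'fx': 481.9959886399962, 'fy': 481.9959886399962, 'cx': 320.09149953866864, 'cy': 235.11940996223692, 'eye': [0.08, -0.433, 0.49], 'orientation': [[0.738, 0.368, -0.565], [-0.674, 0.421, -0.606], [0.015, 0.829, 0.559]]}
{'time': 0.1, 'joints': array([ 1.15302087e+00,  2.13346108e-01, -3.49772649e-02,  1.32350938e+00,
        1.61697231e-06,  1.57075721e+00]), 'dq': array([-7.25429867e-05, -2.38425163e-03,  3.25752245e-03,  1.48178099e-04,
       -6.26700422e-04, -2.55779007e-04]), 'joint_torque': array([ 5.83593828e-05, -6.87249827e+01,  4.87804234e+01,  1.22814614e-02,
        7.66901167e-05,  3.30526134e-06]), 'tcp_pos': array([0.2027258 , 0.45668666, 0.19815368]), 'orientation': array([[-9.14009631e-01,  4.05692268e-01, -4.21983662e-04],
       [ 4.05692487e-01,  9.14009141e-01, -9.46627390e-04],
       [ 1.65751192e-06, -1.03642215e-03, -9.99999463e-01]]), 'contact_force': array([0.92841648, 0.45706503, 0.21919024]), 'torque': array([ 0.00323309, -0.0483258 ,  0.01174897]), 'grip_force': 0.0, 'gripper_width': 0.08570578828207447} 0.0187
```

View pics/top0.png

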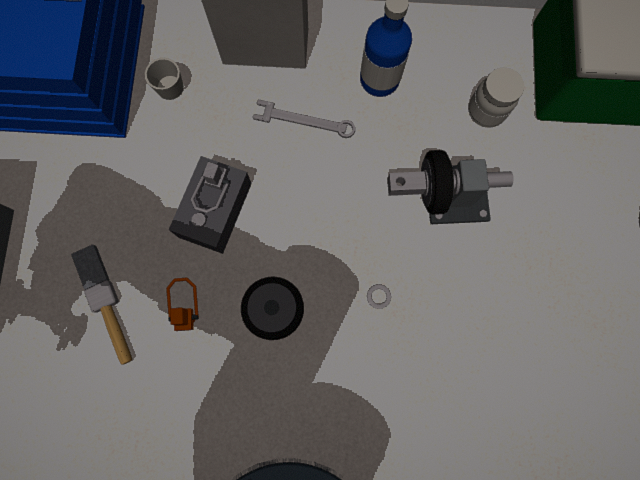

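View pics/side0.png

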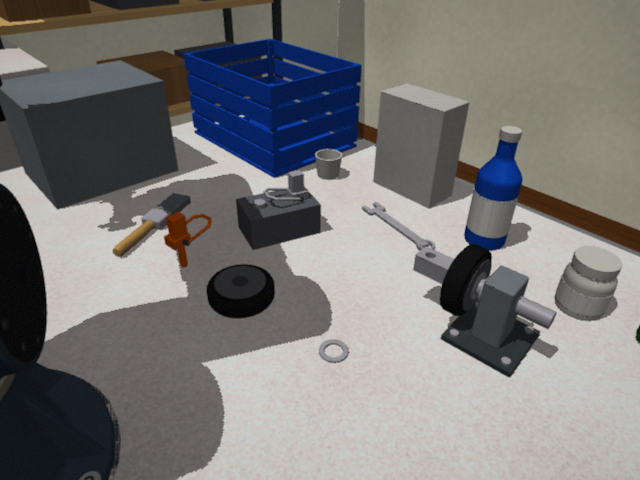

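Top view: the steel knob with its ring is at about (213,172) in the grey stand at (210,203). Look-alikes are the plain pin head in the same stand at (198,218) and the orange ringed pin at (182,318). I choose (213,172). The axle's square end with its hole is at about (400,182), and its free end points left in the picture (+y). Next is one close crop of both places.

Run:
```python
from h import *
c=load('top0'); f=c['frame']
a=cv2.resize(f[145:260,160:260],None,fx=5,fy=5,interpolation=cv2.INTER_CUBIC)
b=cv2.resize(f[140:230,380:420],None,fx=5,fy=5,interpolation=cv2.INTER_CUBIC)
b=cv2.resize(f[150:265,385:435],None,fx=5,fy=5,interpolation=cv2.INTER_CUBIC)
cv2.imwrite('pics/crop1.png',np.hstack([a,b]))
```

```text
(no output)
```

View pics/crop1.png

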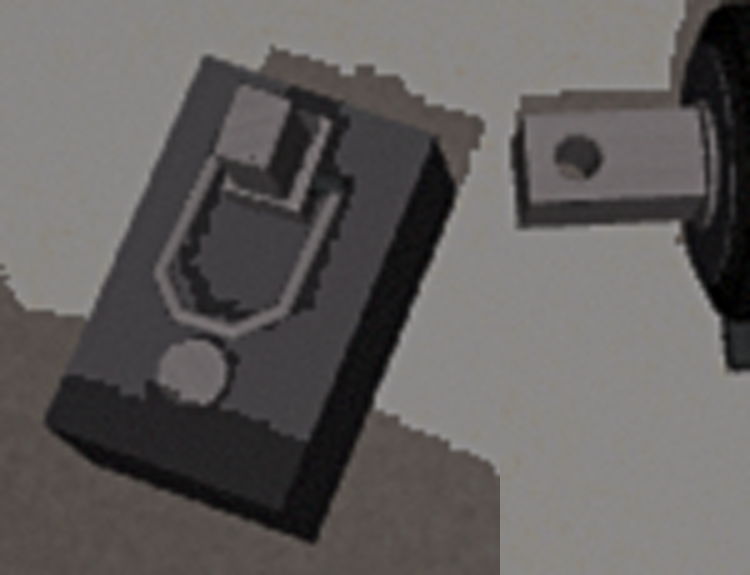

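The crop shows the steel knob's top face with corners near crop (238,85), (292,98), (270,163) and (217,155). Its ring is laid towards the plain pin, with the bar at crop (235,332). The axle's hole is at crop (578,157), about pixel (400.6,181.4).

Run:
```python
from h import *
c=load('top0')
A=lambda x,y:(160+x/5-.4,145+y/5-.4); B=lambda x,y:(385+(x-500)/5-.4,150+y/5-.4)
P=lambda q,z:pt(c,*q,z=z).round(4)
k=[P(A(*q),.112) for q in((238,85),(292,98),(270,163),(217,155))]
print('knob',np.mean(k,0),k)
bar=P(A(232,332),.083);print('bar',bar)
print('plain',P(A(193,372),.068))
print('stand corners',P(A(206,57),.06),P(A(435,140),.06),P(A(65,375),.06),P(A(305,440),.06))
d=bar-np.mean(k,0); print('xdir',np.arctan2(d[1],d[0]))
print('hole',P(B(578,157),.089))
e=[(525,115),(700,107),(710,193),(530,203)]
for q in e: print('axle',P(B(*q),.089), )
for q in((213,172),): print('depth',pt(c,*q))
u=B(610,170);print(pt(c,*u))
s=load('side0');print(pix(s,np.mean(k,0)),pix(s,P(B(578,157),.089)))
```

```text
knob [0.5614   0.148275 0.112   ] [array([0.5737, 0.1544, 0.112 ]), array([0.5706, 0.1379, 0.112 ]), array([0.5499, 0.1424, 0.112 ]), array([0.5514, 0.1584, 0.112 ])]
bar [0.5048 0.1552 0.083 ]
plain [0.4952 0.1694 0.068 ]
stand corners [0.6011 0.1785 0.06  ] [0.5775 0.1026 0.06  ] [0.4937 0.2113 0.06  ] [0.4774 0.1343 0.06  ]
xdir 3.0198479092461668
hole [ 0.5682 -0.1382  0.089 ]
axle [ 0.5807 -0.1215  0.089 ]
axle [ 0.5865 -0.1752  0.089 ]
axle [ 0.559  -0.1787  0.089 ]
axle [ 0.5526 -0.1239  0.089 ]
depth [0.55857123 0.14453621 0.11009854]
[ 0.56476702 -0.14812568  0.08842003]
(np.float64(295.5562600031996), np.float64(172.4869535596249)) (np.float64(430.2675340024839), np.float64(255.40885342831598))
```

Estimates: the knob is at (0.561, 0.148) with the pin's x axis at 2.96 rad. The hole is at (0.568, -0.138) and the axle points outward at 1.68 rad. Now going above the knob.

```bash
python3 -m crank '[{"x":2,"y":-1.7,"az":0.02},{"x":5,"y":-4.3,"az":0.06},{"x":8.5,"y":-7.3,"az":0.1},{"x":12,"y":-10.3,"az":0.14},{"x":15.5,"y":-13.3,"az":0.18},{"x":19,"y":-16.3,"az":0.22},{"x":22.5,"y":-19.3,"az":0.236},{"x":26,"y":-22.3,"az":0.236},{"x":29,"y":-24.9,"az":0.236},{"x":31,"y":-26.6,"az":0.236}]' 8.54 40
python3 -m crank '[{"x":2,"y":-1.7},{"x":3.5,"y":-3},{"x":4.4,"y":-3.8},{"x":4.9,"y":-4.2},{"x":4.9,"y":-4.2},{"x":4.9,"y":-4.2},{"x":4.9,"y":-4.2,"z":-1},{"x":4.9,"y":-4.2,"z":-2},{"x":4.9,"y":-4.2,"z":-2.5},{"x":4.9,"y":-4.2,"z":-2.5}]'
python3 - <<'E'
from h import *
a=grab('top','top1')['frame'];b=grab('side','side1')['frame']
a=cv2.resize(a[110:250,140:280],None,fx=2.8,fy=2.8,interpolation=cv2.INTER_CUBIC);b=cv2.resize(b[80:260,220:400],(392,392),interpolation=cv2.INTER_CUBIC)
cv2.imwrite('pics/v1.png',np.hstack([a,b]));s=env.get_state();print(s['tcp_pos'],s['orientation'],s['joints'])
E
```

```text
[0.20279353 0.45678977 0.1983156 ] [[-9.13977610e-01  4.05764545e-01 -2.49006821e-04]
 [ 4.05764621e-01  9.13977410e-01 -6.04757073e-04]
 [-1.78023698e-05 -6.53772583e-04 -9.99999786e-01]] [ 1.15299422e+00  2.13184365e-01 -3.47729064e-02  1.32349283e+00
 -1.77937626e-05  1.57080950e+00]invalid input
invalid input
```

View pics/v1.png

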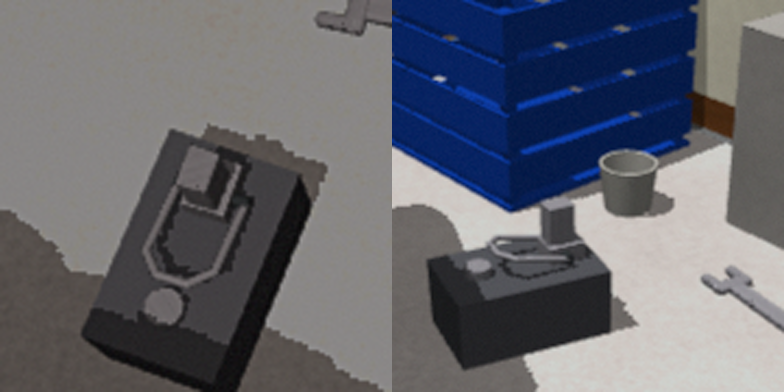

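The crop shows the scene unchanged: the arm did not move, because rows need all six keys. Resending them in full.

```bash
python3 -m crank '[{"x":2,"y":-1.7,"z":0,"ax":0,"ay":0,"az":0.02},{"x":5,"y":-4.3,"z":0,"ax":0,"ay":0,"az":0.06},{"x":8.5,"y":-7.3,"z":0,"ax":0,"ay":0,"az":0.1},{"x":12,"y":-10.3,"z":0,"ax":0,"ay":0,"az":0.14},{"x":15.5,"y":-13.3,"z":0,"ax":0,"ay":0,"az":0.18},{"x":19,"y":-16.3,"z":0,"ax":0,"ay":0,"az":0.22},{"x":22.5,"y":-19.3,"z":0,"ax":0,"ay":0,"az":0.236},{"x":26,"y":-22.3,"z":0,"ax":0,"ay":0,"az":0.236},{"x":29,"y":-24.9,"z":0,"ax":0,"ay":0,"az":0.236},{"x":31,"y":-26.6,"z":0,"ax":0,"ay":0,"az":0.236}]' 8.54 40
```

```text
time: 1.03
tcp_pos: [0.5071, 0.1951, 0.1986]
orientation: [[-0.983, 0.181, 0.0], [0.181, 0.983, 0.0], [-0.0, 0.0, -1.0]]
contact_force: [0.9, 1.1, -0.7]
gripper_width: 0.0855
grip_force: 0.0
```

```bash
python3 -m crank '[{"x":1.5,"y":-1.3,"z":0,"ax":0,"ay":0,"az":0},{"x":3,"y":-2.6,"z":0,"ax":0,"ay":0,"az":0},{"x":4.2,"y":-3.7,"z":0,"ax":0,"ay":0,"az":0},{"x":4.9,"y":-4.2,"z":0,"ax":0,"ay":0,"az":0},{"x":4.9,"y":-4.2,"z":-1,"ax":0,"ay":0,"az":0},{"x":4.9,"y":-4.2,"z":-2.5,"ax":0,"ay":0,"az":0},{"x":4.9,"y":-4.2,"z":-4,"ax":0,"ay":0,"az":0},{"x":4.9,"y":-4.2,"z":-5,"ax":0,"ay":0,"az":0},{"x":4.9,"y":-4.2,"z":-5.5,"ax":0,"ay":0,"az":0},{"x":4.9,"y":-4.2,"z":-5.5,"ax":0,"ay":0,"az":0}]'
python3 - <<'E'
from h import *
a=grab('top','top2')['frame'];b=grab('side','side2')['frame']
a=cv2.resize(a[110:250,140:280],None,fx=2.8,fy=2.8,interpolation=cv2.INTER_CUBIC);b=cv2.resize(b[80:260,220:400],(392,392),interpolation=cv2.INTER_CUBIC)
cv2.imwrite('pics/v2.png',np.hstack([a,b]));s=env.get_state();print(s['tcp_pos'],s['joints'])
E
```

```text
time: 1.87
tcp_pos: [0.5538, 0.1553, 0.1424]
orientation: [[-0.984, 0.18, -0.002], [0.18, 0.984, -0.0], [0.002, -0.001, -1.0]]
contact_force: [-0.2, 1.0, 0.7]
gripper_width: 0.0854
grip_force: 0.0
[0.5547886  0.1553387  0.14406096] [2.72982892e-01 3.84278504e-01 6.09795219e-02 1.24709985e+00
 3.68769662e-05 4.54328515e-01]
```

View pics/v2.png

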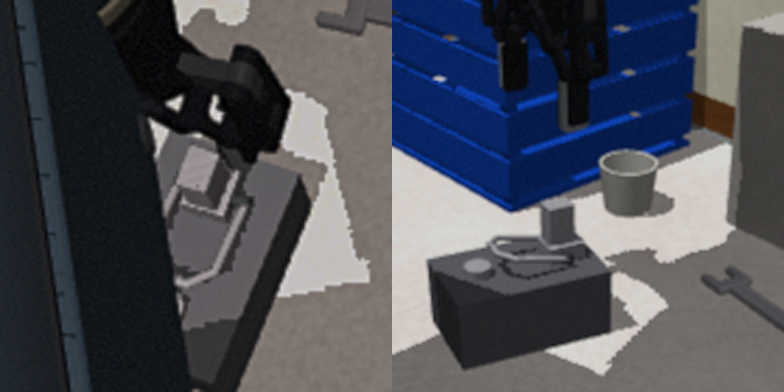

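The picture shows the knob at top crop (200,168) still standing upright, with the fingers short of it by about 7 mm in x and y. Correcting, then descending.

```bash
python3 -m crank '[{"x":0.3,"y":-0.3,"z":0,"ax":0,"ay":0,"az":0},{"x":0.65,"y":-0.7,"z":0,"ax":0,"ay":0,"az":0},{"x":0.65,"y":-0.7,"z":-0.5,"ax":0,"ay":0,"az":0},{"x":0.65,"y":-0.7,"z":-2,"ax":0,"ay":0,"az":0},{"x":0.65,"y":-0.7,"z":-3.5,"ax":0,"ay":0,"az":0},{"x":0.65,"y":-0.7,"z":-5,"ax":0,"ay":0,"az":0},{"x":0.65,"y":-0.7,"z":-6,"ax":0,"ay":0,"az":0},{"x":0.65,"y":-0.7,"z":-6.4,"ax":0,"ay":0,"az":0},{"x":0.65,"y":-0.7,"z":-6.4,"ax":0,"ay":0,"az":0},{"x":0.65,"y":-0.7,"z":-6.4,"ax":0,"ay":0,"az":0}]'
python3 -m crank '[{"x":0,"y":0,"z":0,"ax":0,"ay":0,"az":0},{"x":0,"y":0,"z":0,"ax":0,"ay":0,"az":0},{"x":0,"y":0,"z":0,"ax":0,"ay":0,"az":0},{"x":0,"y":0,"z":0,"ax":0,"ay":0,"az":0},{"x":0,"y":0,"z":0,"ax":0,"ay":0,"az":0},{"x":0,"y":0,"z":0,"ax":0,"ay":0,"az":0},{"x":0,"y":0,"z":0,"ax":0,"ay":0,"az":0},{"x":0,"y":0,"z":0,"ax":0,"ay":0,"az":0},{"x":0,"y":0,"z":0,"ax":0,"ay":0,"az":0},{"x":0,"y":0,"z":0,"ax":0,"ay":0,"az":0}]' 0 40
```

```text
time: 2.8
tcp_pos: [0.5617, 0.148, 0.0801]
orientation: [[-0.983, 0.181, 0.0], [0.181, 0.983, 0.0], [-0.0, 0.0, -1.0]]
contact_force: [-0.3, -0.3, 0.8]
gripper_width: 0.0856
grip_force: 0.0
time: 3.63
tcp_pos: [0.5614, 0.148, 0.0796]
orientation: [[-0.984, 0.181, -0.0], [0.181, 0.984, -0.0], [0.0, -0.0, -1.0]]
contact_force: [0.1, 0.3, 0.2]
gripper_width: 0.0001
grip_force: 0.0
```

The fingers closed on nothing, so I need to look.

Run:
```python
from h import *
a=grab('top','top3')['frame'];b=grab('side','side3')['frame']
a=cv2.resize(a[110:250,140:280],None,fx=2.8,fy=2.8,interpolation=cv2.INTER_CUBIC);b=cv2.resize(b[110:260,220:370],(392,392),interpolation=cv2.INTER_CUBIC)
cv2.imwrite('pics/v3.png',np.hstack([a,b]));s=env.get_state();print(s['tcp_pos'],s['joints'],s['gripper_width'],s['grip_force'])
```

```text
[0.5613792  0.14794592 0.07958928] [ 2.57691161e-01  4.24314207e-01 -4.54983744e-02  1.10101988e+00
 -1.67524809e-05  4.39548086e-01] -0.00015125254259598964 0.0
```

View pics/v3.png

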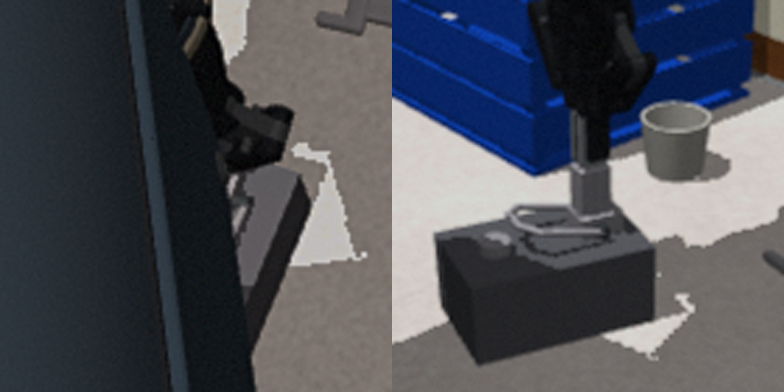

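Run:
```python
from h import *
c=load('side3'); t=load('top3')
print('tcp pix',pix(c,[.5614,.148,.0796]))
for v in range(150,200,3): print(v,[pt(c,u,v).round(3).tolist() for u in (293,297,301)])
```

```text
tcp pix (np.float64(295.90663824339583), np.float64(189.01964248762476))
150 [[0.547, 0.137, 0.162], [0.545, 0.123, 0.167], [0.544, 0.113, 0.171]]
153 [[0.548, 0.138, 0.156], [0.544, 0.123, 0.162], [0.548, 0.117, 0.163]]
156 [[0.552, 0.143, 0.148], [0.553, 0.134, 0.15], [0.563, 0.135, 0.147]]
159 [[0.552, 0.143, 0.142], [0.554, 0.135, 0.144], [0.562, 0.135, 0.142]]
162 [[0.551, 0.142, 0.137], [0.554, 0.135, 0.139], [0.561, 0.133, 0.137]]
165 [[0.552, 0.143, 0.131], [0.555, 0.136, 0.133], [0.562, 0.135, 0.131]]
168 [[0.552, 0.143, 0.126], [0.555, 0.137, 0.127], [0.564, 0.137, 0.124]]
171 [[0.552, 0.144, 0.119], [0.555, 0.137, 0.121], [0.566, 0.139, 0.117]]
174 [[0.551, 0.142, 0.115], [0.563, 0.146, 0.109], [0.568, 0.141, 0.11]]
177 [[0.552, 0.144, 0.108], [0.561, 0.144, 0.105], [0.566, 0.139, 0.105]]
180 [[0.552, 0.144, 0.102], [0.56, 0.143, 0.1], [0.566, 0.14, 0.099]]
183 [[0.552, 0.145, 0.096], [0.559, 0.142, 0.095], [0.566, 0.14, 0.093]]
186 [[0.552, 0.144, 0.09], [0.559, 0.142, 0.089], [0.566, 0.139, 0.088]]
189 [[0.552, 0.144, 0.085], [0.559, 0.142, 0.083], [0.566, 0.139, 0.082]]
192 [[0.551, 0.143, 0.08], [0.559, 0.142, 0.077], [0.565, 0.139, 0.076]]
195 [[0.548, 0.141, 0.075], [0.556, 0.139, 0.073], [0.565, 0.138, 0.071]]
198 [[0.542, 0.133, 0.075], [0.55, 0.132, 0.072], [0.556, 0.128, 0.072]]
```

Run:
```python
from h import *
c=load('side2'); 
print('tcp pix',pix(c,[.5548,.1553,.144]))
for tag,us in(('side2',(270,275,280,300,304,308)),('side3',(290,294,298,302,306))):
    c=load(tag); print(tag)
    for v in range(105,180,6): print(v,[pt(c,u,v).round(3).tolist() for u in us])
```

```text
tcp pix (np.float64(289.6581111249177), np.float64(155.23756858302133))
side2
105 [[0.552, 0.201, 0.22], [0.56, 0.198, 0.219], [0.568, 0.194, 0.218], [0.727, 0.331, 0.147], [0.531, 0.089, 0.254], [0.554, 0.108, 0.244]]
111 [[0.552, 0.202, 0.209], [0.562, 0.201, 0.207], [0.568, 0.195, 0.207], [0.534, 0.103, 0.24], [0.531, 0.09, 0.245], [0.536, 0.086, 0.244]]
117 [[0.553, 0.203, 0.198], [0.558, 0.196, 0.199], [0.568, 0.195, 0.197], [0.534, 0.103, 0.231], [0.53, 0.089, 0.236], [0.545, 0.097, 0.23]]
123 [[0.651, 0.337, 0.124], [0.658, 0.328, 0.125], [0.671, 0.329, 0.122], [0.538, 0.108, 0.219], [0.541, 0.102, 0.22], [0.548, 0.1, 0.219]]
129 [[0.657, 0.346, 0.107], [0.663, 0.337, 0.108], [0.83, 0.535, 0.006], [0.539, 0.109, 0.209], [0.54, 0.101, 0.211], [0.548, 0.1, 0.209]]
135 [[0.651, 0.338, 0.098], [0.656, 0.328, 0.1], [0.67, 0.329, 0.095], [0.538, 0.107, 0.2], [0.54, 0.101, 0.201], [0.548, 0.101, 0.199]]
141 [[0.652, 0.34, 0.083], [0.656, 0.329, 0.086], [0.668, 0.327, 0.083], [0.725, 0.329, 0.067], [0.827, 0.435, 0.005], [0.833, 0.425, 0.006]]
147 [[0.651, 0.341, 0.07], [0.655, 0.328,
[... 1643 characters left out ...]
0.555, 0.154, 0.16], [0.548, 0.135, 0.167], [0.544, 0.12, 0.174], [0.541, 0.106, 0.179], [0.549, 0.106, 0.177]]
153 [[0.552, 0.15, 0.151], [0.548, 0.135, 0.157], [0.545, 0.121, 0.163], [0.55, 0.118, 0.162], [0.56, 0.119, 0.159]]
159 [[0.551, 0.151, 0.14], [0.555, 0.144, 0.141], [0.556, 0.135, 0.144], [0.564, 0.133, 0.142], [0.743, 0.33, 0.018]]
165 [[0.551, 0.151, 0.129], [0.554, 0.143, 0.13], [0.556, 0.135, 0.133], [0.563, 0.133, 0.131], [0.742, 0.329, 0.003]]
171 [[0.552, 0.151, 0.117], [0.555, 0.144, 0.119], [0.557, 0.137, 0.121], [0.57, 0.142, 0.115], [0.726, 0.31, 0.0]]
177 [[0.551, 0.152, 0.105], [0.553, 0.142, 0.109], [0.562, 0.142, 0.105], [0.569, 0.14, 0.104], [0.705, 0.286, 0.002]]
```

The depth data puts the true finger tips about 34 mm above the reported TCP z (tip at 0.113 against 0.0796 reported). The fingers closed just over the knob, so x and y are right. I'll open and go down further, checking the force.

```bash
python3 -m crank '[{"x":0,"y":0,"z":0,"ax":0,"ay":0,"az":0},{"x":0,"y":0,"z":0,"ax":0,"ay":0,"az":0},{"x":0,"y":0,"z":0,"ax":0,"ay":0,"az":0},{"x":0,"y":0,"z":0,"ax":0,"ay":0,"az":0},{"x":0,"y":0,"z":0,"ax":0,"ay":0,"az":0},{"x":0,"y":0,"z":0,"ax":0,"ay":0,"az":0},{"x":0,"y":0,"z":-0.5,"ax":0,"ay":0,"az":0},{"x":0,"y":0,"z":-1,"ax":0,"ay":0,"az":0},{"x":0,"y":0,"z":-1.5,"ax":0,"ay":0,"az":0},{"x":0,"y":0,"z":-1.5,"ax":0,"ay":0,"az":0}]' 8.54 40
python3 - <<'E'
from h import *
c=grab('side','side4'); s=env.get_state();print(s['tcp_pos'],s['contact_force'],s['gripper_width'])
w=np.stack([pt(c,u,v) for v in range(90,200) for u in range(255,330)])
near=w[(w[:,0]>.52)&(w[:,0]<.58)&(w[:,2]>.065)]
R=near-[.5614,.148,0]; yy=R[:,0]*.18+R[:,1]*.98
for lo in np.arange(-.07,.07,.01):
    m=(yy>lo)&(yy<lo+.01)
    if m.any(): print(round(lo,3),m.sum(),np.percentile(near[m,2],[1,50]).round(3))
E
```

```text
time: 4.57
tcp_pos: [0.5606, 0.1478, 0.0632]
orientation: [[-0.984, 0.181, -0.002], [0.181, 0.984, -0.0], [0.002, -0.001, -1.0]]
contact_force: [-1.0, -0.5, -1.1]
gripper_width: 0.0854
grip_force: 0.0
[0.56079502 0.14781218 0.0637625 ] [ 0.20689942 -0.04482455 -0.31533257] 0.08578976837847652
-0.07 345 [0.16  0.199]
-0.06 242 [0.113 0.139]
-0.05 219 [0.11  0.162]
-0.04 946 [0.167 0.238]
-0.03 418 [0.172 0.232]
-0.02 330 [0.067 0.206]
-0.01 413 [0.07  0.102]
0.0 215 [0.067 0.183]
0.01 102 [0.065 0.189]
0.02 110 [0.071 0.082]
0.03 50 [0.125 0.171]
0.04 315 [0.11  0.135]
0.05 103 [0.123 0.188]
0.06 93 [0.156 0.176]
0.07 14 [0.156 0.167]
```

Confirmed: with the fingers open, the tips are 47 mm above the reported z, which is 34 plus the 13 mm swing. Going down 19 mm more, then closing.

```bash
python3 -m crank '[{"x":0,"y":0,"z":-0.4,"ax":0,"ay":0,"az":0},{"x":0,"y":0,"z":-0.8,"ax":0,"ay":0,"az":0},{"x":0,"y":0,"z":-1.2,"ax":0,"ay":0,"az":0},{"x":0,"y":0,"z":-1.6,"ax":0,"ay":0,"az":0},{"x":0,"y":0,"z":-1.9,"ax":0,"ay":0,"az":0},{"x":0,"y":0,"z":-1.9,"ax":0,"ay":0,"az":0},{"x":0,"y":0,"z":-1.9,"ax":0,"ay":0,"az":0},{"x":0,"y":0,"z":-1.9,"ax":0,"ay":0,"az":0},{"x":0,"y":0,"z":-1.9,"ax":0,"ay":0,"az":0},{"x":0,"y":0,"z":-1.9,"ax":0,"ay":0,"az":0}]' 8.54 40
python3 -m crank '[{"x":0,"y":0,"z":0,"ax":0,"ay":0,"az":0},{"x":0,"y":0,"z":0,"ax":0,"ay":0,"az":0},{"x":0,"y":0,"z":0,"ax":0,"ay":0,"az":0},{"x":0,"y":0,"z":0,"ax":0,"ay":0,"az":0},{"x":0,"y":0,"z":0,"ax":0,"ay":0,"az":0},{"x":0,"y":0,"z":0,"ax":0,"ay":0,"az":0},{"x":0,"y":0,"z":0,"ax":0,"ay":0,"az":0},{"x":0,"y":0,"z":0,"ax":0,"ay":0,"az":0},{"x":0,"y":0,"z":0,"ax":0,"ay":0,"az":0},{"x":0,"y":0,"z":0,"ax":0,"ay":0,"az":0}]' 0 40
```

```text
time: 5.45
tcp_pos: [0.5616, 0.148, 0.0459]
orientation: [[-0.984, 0.181, 0.0], [0.181, 0.984, 0.0], [-0.0, 0.0, -1.0]]
contact_force: [0.1, -0.2, -0.6]
gripper_width: 0.0856
grip_force: 0.0
time: 6.28
tcp_pos: [0.5614, 0.148, 0.0456]
orientation: [[-0.984, 0.181, 0.0], [0.181, 0.984, 0.0], [-0.0, 0.0, -1.0]]
contact_force: [0.5, 1.1, 0.6]
gripper_width: 0.0172
grip_force: 42.9
```

Gripped at 17 mm. Lifting straight out.

```bash
python3 -m crank '[{"x":0,"y":0,"z":0.3,"ax":0,"ay":0,"az":0},{"x":0,"y":0,"z":1,"ax":0,"ay":0,"az":0},{"x":0,"y":0,"z":2.2,"ax":0,"ay":0,"az":0},{"x":0,"y":0,"z":3.5,"ax":0,"ay":0,"az":0},{"x":0,"y":0,"z":5,"ax":0,"ay":0,"az":0},{"x":0,"y":0,"z":6.5,"ax":0,"ay":0,"az":0},{"x":0,"y":0,"z":8,"ax":0,"ay":0,"az":0},{"x":0,"y":0,"z":9.3,"ax":0,"ay":0,"az":0},{"x":0,"y":0,"z":10,"ax":0,"ay":0,"az":0},{"x":0,"y":0,"z":10,"ax":0,"ay":0,"az":0}]'
python3 -m crank '[{"x":0,"y":-1,"z":0,"ax":0,"ay":0,"az":-0.08},{"x":0,"y":-3.5,"z":0,"ax":0,"ay":0,"az":-0.2},{"x":0,"y":-6.5,"z":0,"ax":0,"ay":0,"az":-0.32},{"x":0,"y":-9.5,"z":0,"ax":0,"ay":0,"az":-0.44},{"x":0,"y":-12.5,"z":0,"ax":0,"ay":0,"az":-0.56},{"x":0,"y":-15.5,"z":0,"ax":0,"ay":0,"az":-0.68},{"x":0,"y":-18.5,"z":0,"ax":0,"ay":0,"az":-0.8},{"x":0,"y":-21.5,"z":0,"ax":0,"ay":0,"az":-0.92},{"x":0,"y":-23.5,"z":0,"ax":0,"ay":0,"az":-1.04},{"x":0,"y":-24.5,"z":0,"ax":0,"ay":0,"az":-1.14}]'
```

```text
time: 7.12
tcp_pos: [0.5621, 0.148, 0.1473]
orientation: [[-0.984, 0.181, 0.002], [0.181, 0.984, 0.0], [-0.002, 0.001, -1.0]]
contact_force: [0.9, -0.3, -2.8]
gripper_width: 0.0176
grip_force: 42.6
time: 7.95
tcp_pos: [0.5607, -0.0997, 0.1447]
orientation: [[-0.238, 0.971, -0.001], [0.971, 0.238, -0.0], [-0.0, -0.001, -1.0]]
contact_force: [0.4, 0.1, -3.0]
gripper_width: 0.0173
grip_force: 42.6
```

```bash
python3 -m crank '[{"x":0.2,"y":-0.8,"z":0,"ax":0,"ay":0,"az":-0.04},{"x":0.4,"y":-2,"z":0,"ax":0,"ay":0,"az":-0.1},{"x":0.6,"y":-3,"z":0,"ax":0,"ay":0,"az":-0.13},{"x":0.7,"y":-3.8,"z":0,"ax":0,"ay":0,"az":-0.13},{"x":0.7,"y":-4.1,"z":0,"ax":0,"ay":0,"az":-0.13},{"x":0.7,"y":-4.1,"z":0,"ax":0,"ay":0,"az":-0.13},{"x":0.7,"y":-4.1,"z":0,"ax":0,"ay":0,"az":-0.13},{"x":0.7,"y":-4.1,"z":0,"ax":0,"ay":0,"az":-0.13},{"x":0.7,"y":-4.1,"z":0,"ax":0,"ay":0,"az":-0.13},{"x":0.7,"y":-4.1,"z":0,"ax":0,"ay":0,"az":-0.13}]'
python3 - <<'E'
from h import *
a=grab('top','top5')['frame'];b=grab('side','side5')['frame']
a=cv2.resize(a[100:220,340:460],(400,400),interpolation=cv2.INTER_CUBIC);b=cv2.resize(b[150:300,360:510],(400,400),interpolation=cv2.INTER_CUBIC)
cv2.imwrite('pics/v5.png',np.hstack([a,b]));s=env.get_state();print(s['tcp_pos'],s['orientation'],s['joints'],s['contact_force'],s['torque'])
E
```

```text
time: 8.78
tcp_pos: [0.5684, -0.1376, 0.1457]
orientation: [[-0.12, 0.993, 0.0], [0.993, 0.12, -0.0], [-0.0, 0.0, -1.0]]
contact_force: [-0.4, 0.2, -2.2]
gripper_width: 0.0172
grip_force: 42.5
[ 0.56840488 -0.13779098  0.14567778] [[-1.19189835e-01  9.92871478e-01  1.07841779e-04]
 [ 9.92871484e-01  1.19189836e-01 -3.81942126e-06]
 [-1.66458384e-05  1.06617791e-04 -9.99999994e-01]] [-2.37841967e-01  4.02396003e-01  9.17622384e-02  1.26005686e+00
  2.16962594e-05  1.21348050e+00] [-1.8197037   0.59409817 -2.39902534] [ 0.0002687  -0.02769377  0.01708758]
```

View pics/v5.png

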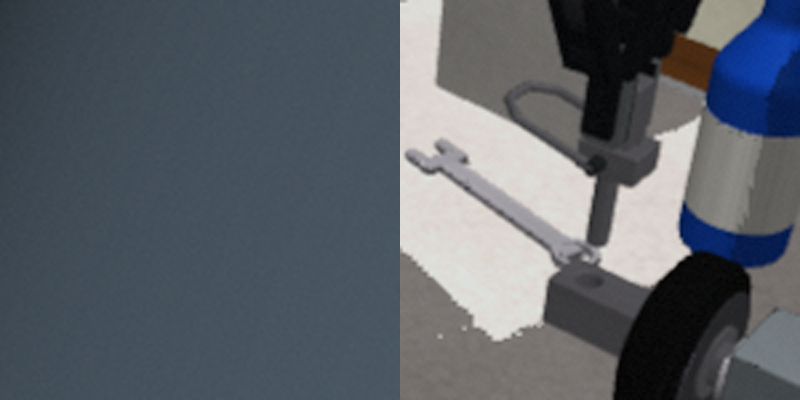

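The side crop shows the pin held upright with its point at crop (599,244) and the ring on the free-end side. The axle hole is just below at crop (592,281). I'll measure the offset between them from the same camera.

Run:
```python
from h import *
c=load('side5')
S=lambda x,y:(360+(x-400)/2.667-.3,150+y/2.667-.3)
print('hole side',pt(c,*S(592,281),z=.089),'tip',pt(c,*S(598,243),z=.114))
# shank columns per row by depth
rows=[]
for v in range(220,241):
    us=[u for u in range(415,455) if (lambda p:abs(p[0]-.568)<.03 and abs(p[1]+.138)<.03 and p[2]>.1)(pt(c,u,v))]
    if us:
        u=(us[0]+us[-1])/2; 
        # axis point: intersect ray with vertical plane through surface + radius
        p=pt(c,round(u),v); n=p-c['eye']; n/=np.linalg.norm(n); h=n.copy(); h[2]=0; h/=np.linalg.norm(h)
        q=p+h*.006; rows.append(q); print(v,us[0],us[-1],q.round(4))
print(np.median(rows,0))
# axle top edges in side by depth: hole location from intensity
g=cv2.cvtColor(c['frame'],cv2.COLOR_BGR2GRAY); print(g[250:262,422:444])
print('axle top depth',[pt(c,u,v).round(4).tolist() for u,v in((425,255),(440,258),(436,262))])
```

```text
hole side [ 0.57039237 -0.13902755  0.089     ] tip [ 0.56936079 -0.13918107  0.114     ]
220 433 447 [ 0.571  -0.1417  0.1521]
221 433 441 [ 0.569  -0.1387  0.1499]
222 433 441 [ 0.5697 -0.1385  0.1479]
223 433 441 [ 0.5699 -0.1387  0.1464]
224 433 441 [ 0.5696 -0.1391  0.1451]
225 432 441 [ 0.568  -0.1388  0.1441]
226 432 440 [ 0.5702 -0.1378  0.1411]
227 432 440 [ 0.5702 -0.1381  0.1396]
228 432 440 [ 0.5704 -0.1382  0.138 ]
229 432 440 [ 0.5687 -0.1395  0.1377]
230 432 440 [ 0.569  -0.1396  0.136 ]
231 431 440 [ 0.5693 -0.1397  0.1343]
232 431 439 [ 0.5711 -0.1373  0.1307]
233 431 439 [ 0.5706 -0.1379  0.1296]
234 431 439 [ 0.5684 -0.1395  0.1297]
235 431 439 [ 0.5689 -0.1395  0.1279]
236 431 439 [ 0.5705 -0.1388  0.1252]
237 430 438 [ 0.5702 -0.1377  0.1231]
238 430 438 [ 0.5698 -0.1382  0.1219]
239 430 438 [ 0.5691 -0.1389  0.1209]
240 430 438 [ 0.5688 -0.1394  0.1197]
[ 0.56970174 -0.13880845  0.13601415]
[[ 79  80  80  80  81  81  81  82  80  78  80  82  90 139 187 206 217 215
  214 215 217 215]
 [ 80  79  79  80  82  85  84  84  84  81  82  80  80  80 102 153 184 195
  210 2
[... 339 characters left out ...]
4  51  56  68  80  80  81
   83  82  80  80]
 [ 78  79  78  77  73  68  67  65  63  61  60  56  51  58  73  80  78  81
   81  80  82  81]
 [ 72  73  78  78  77  75  69  68  67  66  62  63  65  74  79  79  80  81
   79  79  81  78]
 [ 59  65  70  74  76  77  76  74  73  72  74  75  79  79  79  80  80  78
   79  80  78  79]
 [ 59  56  58  64  71  73  78  80  77  78  79  78  78  78  77  81  78  81
   78  81  77  79]
 [ 56  56  58  60  59  65  70  76  78  80  77  79  78  78  77  79  78  81
   80  79  79  80]
 [ 56  58  58  54  58  57  58  64  70  75  78  79  78  77  77  78  78  77
   79  81  82  80]]
axle top depth [[0.5636, -0.1326, 0.0888], [0.5726, -0.1515, 0.0897], [0.5618, -0.1528, 0.0889]]
```

The shank axis (0.5697, -0.1388) and the hole (about 0.5696, -0.1383) agree to half a millimetre. Descending to feel for the hole.

```bash
python3 -m crank '[{"x":0,"y":0.05,"z":-0.4,"ax":0,"ay":0,"az":0},{"x":0,"y":0.05,"z":-1.0,"ax":0,"ay":0,"az":0},{"x":0,"y":0.05,"z":-1.5,"ax":0,"ay":0,"az":0},{"x":0,"y":0.05,"z":-1.9,"ax":0,"ay":0,"az":0},{"x":0,"y":0.05,"z":-2.1,"ax":0,"ay":0,"az":0},{"x":0,"y":0.05,"z":-2.3,"ax":0,"ay":0,"az":0},{"x":0,"y":0.05,"z":-2.45,"ax":0,"ay":0,"az":0},{"x":0,"y":0.05,"z":-2.6,"ax":0,"ay":0,"az":0},{"x":0,"y":0.05,"z":-2.75,"ax":0,"ay":0,"az":0},{"x":0,"y":0.05,"z":-2.75,"ax":0,"ay":0,"az":0}]'
```

```text
time: 9.72
tcp_pos: [0.5683, -0.1375, 0.1179]
orientation: [[-0.119, 0.993, -0.0], [0.993, 0.119, 0.0], [0.0, -0.0, -1.0]]
contact_force: [-0.5, -0.2, -1.5]
gripper_width: 0.0171
grip_force: 42.5
```

```bash
python3 -m crank '[{"x":0,"y":0,"z":-0.1,"ax":0,"ay":0,"az":0},{"x":0,"y":0,"z":-0.2,"ax":0,"ay":0,"az":0},{"x":0,"y":0,"z":-0.25,"ax":0,"ay":0,"az":0},{"x":0,"y":0,"z":-0.3,"ax":0,"ay":0,"az":0},{"x":0,"y":0,"z":-0.3,"ax":0,"ay":0,"az":0},{"x":0,"y":0,"z":-0.3,"ax":0,"ay":0,"az":0},{"x":0,"y":0,"z":-0.3,"ax":0,"ay":0,"az":0},{"x":0,"y":0,"z":-0.3,"ax":0,"ay":0,"az":0},{"x":0,"y":0,"z":-0.3,"ax":0,"ay":0,"az":0},{"x":0,"y":0,"z":-0.3,"ax":0,"ay":0,"az":0}]'
```

```text
time: 10.55
tcp_pos: [0.5684, -0.1375, 0.1151]
orientation: [[-0.119, 0.993, 0.0], [0.993, 0.119, -0.0], [-0.0, -0.0, -1.0]]
contact_force: [0.6, -0.4, -2.0]
gripper_width: 0.0172
grip_force: 42.5
```

No resistance with the point about 6 mm below the axle's top, so it has entered the hole. Continuing gently.

```bash
python3 -m crank '[{"x":0,"y":0,"z":-0.1,"ax":0,"ay":0,"az":0},{"x":0,"y":0,"z":-0.2,"ax":0,"ay":0,"az":0},{"x":0,"y":0,"z":-0.4,"ax":0,"ay":0,"az":0},{"x":0,"y":0,"z":-0.6,"ax":0,"ay":0,"az":0},{"x":0,"y":0,"z":-0.8,"ax":0,"ay":0,"az":0},{"x":0,"y":0,"z":-1.0,"ax":0,"ay":0,"az":0},{"x":0,"y":0,"z":-1.2,"ax":0,"ay":0,"az":0},{"x":0,"y":0,"z":-1.4,"ax":0,"ay":0,"az":0},{"x":0,"y":0,"z":-1.5,"ax":0,"ay":0,"az":0},{"x":0,"y":0,"z":-1.5,"ax":0,"ay":0,"az":0}]'
```

```text
time: 11.38
tcp_pos: [0.5682, -0.1375, 0.0998]
orientation: [[-0.119, 0.993, -0.0], [0.993, 0.119, 0.0], [0.0, -0.0, -1.0]]
contact_force: [0.8, -0.1, -1.9]
gripper_width: 0.0176
grip_force: 42.5
```

```bash
python3 -m crank '[{"x":0,"y":0,"z":-0.1,"ax":0,"ay":0,"az":0},{"x":0,"y":0,"z":-0.3,"ax":0,"ay":0,"az":0},{"x":0,"y":0,"z":-0.6,"ax":0,"ay":0,"az":0},{"x":0,"y":0,"z":-0.9,"ax":0,"ay":0,"az":0},{"x":0,"y":0,"z":-1.2,"ax":0,"ay":0,"az":0},{"x":0,"y":0,"z":-1.5,"ax":0,"ay":0,"az":0},{"x":0,"y":0,"z":-1.7,"ax":0,"ay":0,"az":0},{"x":0,"y":0,"z":-1.9,"ax":0,"ay":0,"az":0},{"x":0,"y":0,"z":-2.0,"ax":0,"ay":0,"az":0},{"x":0,"y":0,"z":-2.0,"ax":0,"ay":0,"az":0}]'
```

```text
time: 12.22
tcp_pos: [0.5683, -0.1375, 0.0799]
orientation: [[-0.119, 0.993, -0.0], [0.993, 0.119, 0.0], [0.0, -0.0, -1.0]]
contact_force: [-0.5, 0.8, -2.0]
gripper_width: 0.0174
grip_force: 42.5
```

```bash
python3 -m crank '[{"x":0,"y":0,"z":-0.1,"ax":0,"ay":0,"az":0},{"x":0,"y":0,"z":-0.2,"ax":0,"ay":0,"az":0},{"x":0,"y":0,"z":-0.3,"ax":0,"ay":0,"az":0},{"x":0,"y":0,"z":-0.35,"ax":0,"ay":0,"az":0},{"x":0,"y":0,"z":-0.4,"ax":0,"ay":0,"az":0},{"x":0,"y":0,"z":-0.45,"ax":0,"ay":0,"az":0},{"x":0,"y":0,"z":-0.45,"ax":0,"ay":0,"az":0},{"x":0,"y":0,"z":-0.45,"ax":0,"ay":0,"az":0},{"x":0,"y":0,"z":-0.45,"ax":0,"ay":0,"az":0},{"x":0,"y":0,"z":-0.45,"ax":0,"ay":0,"az":0}]'
python3 - <<'E'
from h import *
b=grab('side','side6')['frame']
cv2.imwrite('pics/v6.png',cv2.resize(b[170:290,370:490],(600,600),interpolation=cv2.INTER_CUBIC))
E
```

```text
time: 13.05
tcp_pos: [0.5684, -0.1375, 0.0756]
orientation: [[-0.119, 0.993, 0.0], [0.993, 0.119, -0.0], [-0.0, 0.0, -1.0]]
contact_force: [0.6, 1.2, -2.1]
gripper_width: 0.0176
grip_force: 42.5
```

View pics/v6.png

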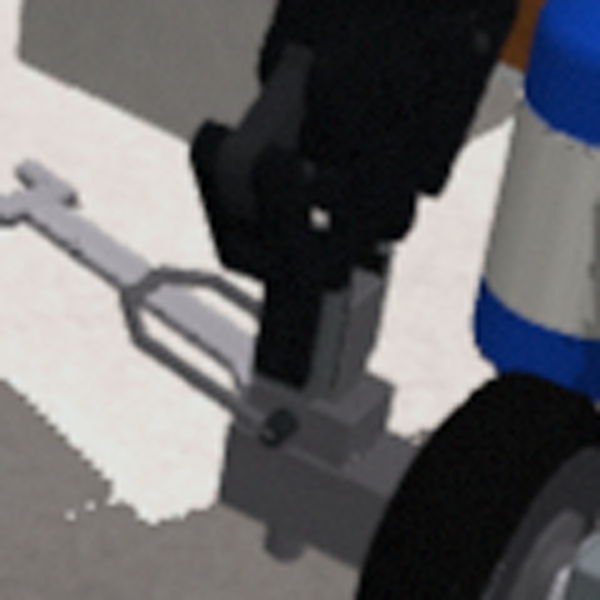

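The picture shows the shoulder almost on the axle at (350,430) and the pin's point showing below it at (283,545). The ring points out past the free end. Going down until it touches.

```bash
python3 -m crank '[{"x":0,"y":0,"z":-0.02,"ax":0,"ay":0,"az":0},{"x":0,"y":0,"z":-0.04,"ax":0,"ay":0,"az":0},{"x":0,"y":0,"z":-0.06,"ax":0,"ay":0,"az":0},{"x":0,"y":0,"z":-0.08,"ax":0,"ay":0,"az":0},{"x":0,"y":0,"z":-0.1,"ax":0,"ay":0,"az":0},{"x":0,"y":0,"z":-0.12,"ax":0,"ay":0,"az":0},{"x":0,"y":0,"z":-0.12,"ax":0,"ay":0,"az":0},{"x":0,"y":0,"z":-0.12,"ax":0,"ay":0,"az":0},{"x":0,"y":0,"z":-0.12,"ax":0,"ay":0,"az":0},{"x":0,"y":0,"z":-0.12,"ax":0,"ay":0,"az":0}]'
```

```text
time: 13.93
tcp_pos: [0.5685, -0.1375, 0.0746]
orientation: [[-0.119, 0.993, 0.0], [0.993, 0.119, -0.0], [-0.0, 0.0, -1.0]]
contact_force: [-2.0, 1.3, 4.1]
gripper_width: 0.0175
grip_force: 43.6
```

It touches with about 6 N. Letting go and rising.

```bash
python3 -m crank '[{"x":0,"y":0,"z":0,"ax":0,"ay":0,"az":0},{"x":0,"y":0,"z":0,"ax":0,"ay":0,"az":0},{"x":0,"y":0,"z":0,"ax":0,"ay":0,"az":0},{"x":0,"y":0,"z":0,"ax":0,"ay":0,"az":0},{"x":0,"y":0,"z":0,"ax":0,"ay":0,"az":0},{"x":0,"y":0,"z":0,"ax":0,"ay":0,"az":0},{"x":0,"y":0,"z":0,"ax":0,"ay":0,"az":0},{"x":0,"y":0,"z":0.5,"ax":0,"ay":0,"az":0},{"x":0,"y":0,"z":1,"ax":0,"ay":0,"az":0},{"x":0,"y":0,"z":1.5,"ax":0,"ay":0,"az":0}]' 8.54 40
python3 -m crank '[{"x":0,"y":0,"z":1,"ax":0,"ay":0,"az":0},{"x":0,"y":0,"z":2,"ax":0,"ay":0,"az":0},{"x":0,"y":0,"z":3,"ax":0,"ay":0,"az":0},{"x":0,"y":0,"z":4,"ax":0,"ay":0,"az":0},{"x":0,"y":0,"z":5,"ax":0,"ay":0,"az":0},{"x":0,"y":0,"z":6,"ax":0,"ay":0,"az":0},{"x":0,"y":0,"z":6.5,"ax":0,"ay":0,"az":0},{"x":0,"y":0,"z":6.5,"ax":0,"ay":0,"az":0},{"x":0,"y":0,"z":6.5,"ax":0,"ay":0,"az":0},{"x":0,"y":0,"z":6.5,"ax":0,"ay":0,"az":0}]' 0
python3 - <<'E'
from h import *
c=grab('side','side7');b=c['frame'];env.get_state
cv2.imwrite('pics/v7.png',cv2.resize(b[150:290,350:490],(600,600),interpolation=cv2.INTER_CUBIC))
E
```

```text
time: 14.77
tcp_pos: [0.5685, -0.1376, 0.0901]
orientation: [[-0.119, 0.993, 0.0], [0.993, 0.119, -0.0], [-0.0, 0.0, -1.0]]
contact_force: [-0.0, -0.2, 0.4]
gripper_width: 0.0856
grip_force: 0.0
time: 15.6
tcp_pos: [0.5681, -0.1375, 0.1539]
orientation: [[-0.119, 0.993, -0.001], [0.993, 0.119, 0.0], [0.0, -0.001, -1.0]]
contact_force: [0.2, 0.2, -0.1]
gripper_width: 0.0001
grip_force: 0.0
```

View pics/v7.png

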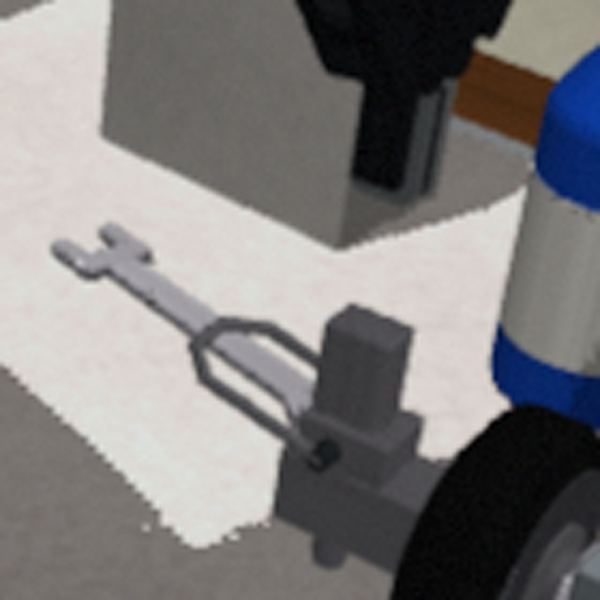

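The picture shows the pin home on the axle with its shoulder flush at (370,430), the ring open with its bar at (197,350), and the fingers clear and shut. Checking the bar and tip by depth, then moving above the bar.

```bash
python3 - <<'E'
from h import *
c=load('side7'); P=lambda x,y:(350+x/4.286-.4,150+y/4.286-.4)
u,v=P(197,350); print('bar z plane',pt(c,u,v,z=.11),[min((pt(c,a,b) for a in range(int(u)-1,int(u)+3)),key=lambda p:p[1]).round(3).tolist() for b in (229,231,233)])
print('tip',[pt(c,*P(380,y)).round(4).tolist() for y in(170,178,184,188,192,196)])
print('pin top',pt(c,*P(370,325)), 'bar pred',pix(c,[.5615,-.0819,.11]),(u,v))
E
python3 -m crank '[{"x":-0.1,"y":1,"z":0,"ax":0,"ay":0,"az":0},{"x":-0.3,"y":2.5,"z":0,"ax":0,"ay":0,"az":0},{"x":-0.5,"y":4,"z":0,"ax":0,"ay":0,"az":0},{"x":-0.6,"y":5.3,"z":0,"ax":0,"ay":0,"az":0},{"x":-0.7,"y":5.8,"z":0,"ax":0,"ay":0,"az":0},{"x":-0.7,"y":5.8,"z":-1,"ax":0,"ay":0,"az":0},{"x":-0.7,"y":5.8,"z":-2.5,"ax":0,"ay":0,"az":0},{"x":-0.7,"y":5.8,"z":-4,"ax":0,"ay":0,"az":0},{"x":-0.7,"y":5.8,"z":-4.5,"ax":0,"ay":0,"az":0},{"x":-0.7,"y":5.8,"z":-4.5,"ax":0,"ay":0,"az":0}]'
```

```text
bar z plane [ 0.55267006 -0.0849452   0.11      ] [[0.555, -0.085, 0.113], [0.552, -0.088, 0.112], [0.548, -0.092, 0.113]]
tip [[0.5576, -0.1393, 0.1989], [0.5557, -0.141, 0.1976], [0.5566, -0.1407, 0.1952], [0.5562, -0.1412, 0.1942], [0.5624, -0.1376, 0.189], [0.5621, -0.1381, 0.188]]
pin top [ 0.57022753 -0.13750426  0.13809765] bar pred (np.float64(397.9089219134224), np.float64(228.16729765159096)) (395.56360242650493, 231.261222585161)
time: 16.48
tcp_pos: [0.5603, -0.0797, 0.1077]
orientation: [[-0.118, 0.993, -0.003], [0.993, 0.118, 0.0], [0.001, -0.003, -1.0]]
contact_force: [-0.9, 0.4, 0.4]
gripper_width: -0.0001
grip_force: 0.0
```

The bar prediction matches the picture, and the tip is at 0.188 as expected. Pushing the bar down.

```bash
python3 -m crank '[{"x":0,"y":0,"z":-0.8,"ax":0,"ay":0,"az":0},{"x":0,"y":0,"z":-1.6,"ax":0,"ay":0,"az":0},{"x":0,"y":0,"z":-2.4,"ax":0,"ay":0,"az":0},{"x":0,"y":0,"z":-2.8,"ax":0,"ay":0,"az":0},{"x":0,"y":0,"z":-3.2,"ax":0,"ay":0,"az":0},{"x":0,"y":0,"z":-3.6,"ax":0,"ay":0,"az":0},{"x":0,"y":0,"z":-4,"ax":0,"ay":0,"az":0},{"x":0,"y":0,"z":-4.4,"ax":0,"ay":0,"az":0},{"x":0,"y":0,"z":-4.8,"ax":0,"ay":0,"az":0},{"x":0,"y":0,"z":-4.8,"ax":0,"ay":0,"az":0}]'
```

```text
time: 17.32
tcp_pos: [0.5611, -0.0795, 0.0607]
orientation: [[-0.119, 0.993, -0.001], [0.993, 0.119, 0.0], [0.0, -0.001, -1.0]]
contact_force: [0.3, 1.3, 0.9]
gripper_width: 0.0
grip_force: 0.5
```

```bash
python3 -m crank '[{"x":0,"y":0,"z":-0.4,"ax":0,"ay":0,"az":0},{"x":0,"y":0,"z":-0.8,"ax":0,"ay":0,"az":0},{"x":0,"y":0,"z":-1.2,"ax":0,"ay":0,"az":0},{"x":0,"y":0,"z":-1.6,"ax":0,"ay":0,"az":0},{"x":0,"y":0,"z":-2.0,"ax":0,"ay":0,"az":0},{"x":0,"y":0,"z":-2.4,"ax":0,"ay":0,"az":0},{"x":0,"y":0,"z":-2.4,"ax":0,"ay":0,"az":0},{"x":0,"y":0,"z":-2.4,"ax":0,"ay":0,"az":0},{"x":0,"y":0,"z":-2.4,"ax":0,"ay":0,"az":0},{"x":0,"y":0,"z":-2.4,"ax":0,"ay":0,"az":0}]'
python3 -m crank '[{"x":0,"y":0.5,"z":0.5,"ax":0,"ay":0,"az":0},{"x":0,"y":1,"z":1.5,"ax":0,"ay":0,"az":0},{"x":0,"y":1.5,"z":3,"ax":0,"ay":0,"az":0},{"x":0,"y":2,"z":5,"ax":0,"ay":0,"az":0},{"x":0,"y":2,"z":7,"ax":0,"ay":0,"az":0},{"x":0,"y":2,"z":9,"ax":0,"ay":0,"az":0},{"x":0,"y":2,"z":11,"ax":0,"ay":0,"az":0},{"x":0,"y":2,"z":12,"ax":0,"ay":0,"az":0},{"x":0,"y":2,"z":12,"ax":0,"ay":0,"az":0},{"x":0,"y":2,"z":12,"ax":0,"ay":0,"az":0}]'
python3 - <<'E'
from h import *
c=grab('side','side8');b=c['frame']
cv2.imwrite('pics/v8.png',cv2.resize(b[150:290,350:490],(600,600),interpolation=cv2.INTER_CUBIC))
E
```

```text
time: 18.15
tcp_pos: [0.5613, -0.0794, 0.0374]
orientation: [[-0.119, 0.993, -0.0], [0.993, 0.119, 0.0], [0.0, -0.0, -1.0]]
contact_force: [-0.8, -1.1, 0.6]
gripper_width: -0.0002
grip_force: 0.0
time: 18.98
tcp_pos: [0.5616, -0.0593, 0.1575]
orientation: [[-0.119, 0.993, 0.001], [0.993, 0.119, 0.0], [-0.0, 0.001, -1.0]]
contact_force: [-0.3, -0.4, -0.5]
gripper_width: -0.0002
grip_force: 0.0
```

View pics/v8.png

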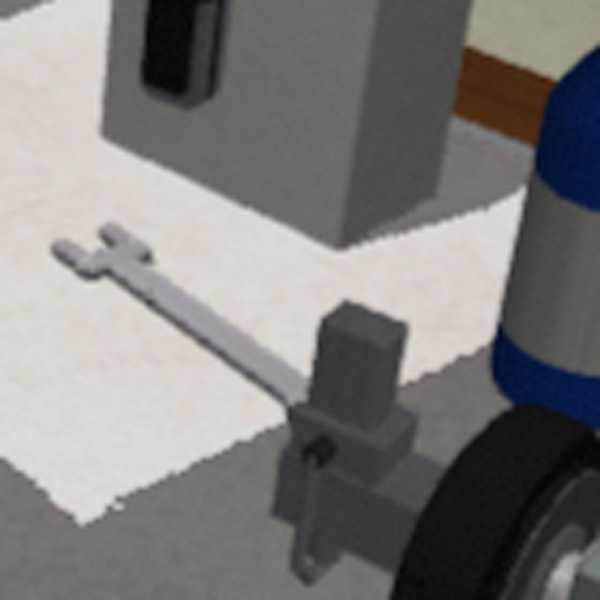

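The ring hangs shut below the axle, with its bar at (308,572). The knob looks a pixel or so shifted, so I'll check its height and tilt against the earlier frame.

Run:
```python
from h import *
for t in('side7','side8','side9'):
    c=grab('side',t) if t=='side9' else load(t)
    W=np.array([[*pt(c,u,v),u,v] for v in range(215,255) for u in range(415,450)])
    d=W[:,:3]-[.569,-.138,0]; a=d[:,0]*-.119+d[:,1]*.993; b=d[:,0]*.993+d[:,1]*.119
    m=(abs(a)<.02)&(abs(b)<.02)&(W[:,2]>.1)
    K=W[m]; z=K[:,2]
    print(t,len(K),'top z',np.percentile(z,[95,99]).round(4),'min row',K[:,4].min(),'u range by row',[(int(r),int(K[K[:,4]==r,3].min()),int(K[K[:,4]==r,3].max())) for r in range(222,250,4)])
    for lo,hi in((.106,.115),(.115,.124),(.124,.133)):
        q=(z>lo)&(z<hi); print('  ',lo,K[q,:2].mean(0).round(4),q.sum())
```

```text
side7 694 top z [0.1394 0.14  ] min row 221.0 u range by row [(222, 430, 436), (226, 426, 446), (230, 425, 446), (234, 425, 445), (238, 424, 444), (242, 423, 443), (246, 421, 446)]
   0.106 [ 0.5621 -0.1426] 110
   0.115 [ 0.5627 -0.1424] 112
   0.124 [ 0.5626 -0.1426] 117
side8 698 top z [0.1393 0.1399] min row 220.0 u range by row [(222, 428, 436), (226, 425, 445), (230, 424, 444), (234, 423, 443), (238, 423, 443), (242, 422, 442), (246, 419, 446)]
   0.106 [ 0.563  -0.1408] 108
   0.115 [ 0.5626 -0.1404] 114
   0.124 [ 0.5629 -0.1405] 115
side9 707 top z [0.1395 0.1399] min row 220.0 u range by row [(222, 428, 436), (226, 425, 445), (230, 424, 444), (234, 423, 443), (238, 423, 443), (242, 422, 442), (246, 419, 446)]
   0.106 [ 0.5625 -0.1404] 110
   0.115 [ 0.5628 -0.1405] 115
   0.124 [ 0.563  -0.1405] 115
```

The pin is at the same height, upright, and only 2 mm outward along the axle, which is within its play. It is at rest and the robot is clear. Handing in.

```bash
python3 -c "
from station import env
print(env.close_job())"
```

```text
the job is handed in; nothing more can be done
None
```

The linch pin is fully home in the axle's hole, its ring is snapped shut below the point, and the arm is clear; I handed the job in at about 19 s, but no verdict came back.

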